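Open the flour bin

TASK

Two flip-top storage bins stand on the baking counter; open the larger one. Press down the release tab on the front of its lid so that the lid springs ajar by itself, then push the lid up and back with the fingers until it stands fully open, leaning back against its stop, and leave it so. Nothing is to be picked up: the bin stays standing where it is, the smaller bin stays shut, and the butter, the foil-wrapped block and the bowl are left alone.

Things in the scene. Friction and masses are not known exactly. Their poses are not given: they have to be found in the camera images.
- bigbin: the larger flip-top bin, loose, about 3 kg: white tub 140 deep (its x) x 180 wide (its y) x 140 high, grey collar on top, two paper packs of flour inside. Origin: centre of its underside; z up; its front, with the tab, faces its own -x, the lid's hinge is at its back (+x). The shut lid's underside is 140 above the counter
- bigbin_tab (a joint): tilt of the larger bin's steel release tab, rad: 0 at rest, 0.3 pressed right down. It rocks on a crosswise pin 79 in front of the bin's centre, 126 above the counter: pressing its paddle down draws the catch above it forward off the lid's tongue and lets the lid go at about 0.16 (some 3 to 5 mm down at bigbin_tab_top, 3 to 6 N). Springs back when released
- bigbin_tab_top (a point): the point to press on the larger bin's tab: on top of its paddle, midway across, 111 in front of the bin's centre, 134 above the counter; moves with the tab. The paddle is a level ribbed plate 44 wide, reaching 124 in front of the bin's centre; behind it, from 87 in front of the centre on, the catch stands up to 153.5 above the counter
- bigbin_lid (a joint): opening of the larger bin's lid, rad: 0 shut, 1.8 fully open (103 degrees, leaning on its stop). Wooden flap 134 long x 172 wide x 9 thick, 120 g, a tongue 50 wide sticks out 12 at its front. Let go, a sprung pin lifts it and holds it at about 0.65; 2 N along its arc (up, then back) move it on; it falls back to 0.65 if let go short of upright, and past 1.6 stays open by its weight
- bigbin_lid_lip (a point): front lower edge of the tongue of the larger bin's lid, midway across, 146 from the hinge line; moves with the lid (about 228 above the counter with the lid ajar at 0.65)
- bigbin_hinge (a point): middle of the larger bin's hinge line, 66 behind the bin's centre, 140 above the counter, on the lid's underside; the line runs along the bin's y
- smallbin: the smaller bin of the same kind, loose, about 1.4 kg: tub 110 deep x 125 wide x 100 high, same make of lid and tab (paddle 94 above the counter, reaching 109 in front of its centre). Origin: centre of its underside; front faces its own -x. To be left shut
- smallbin_lid (a joint): opening of the smaller bin's lid, rad: 0 shut, 1.8 fully open
- butter: loose wrapped stick of butter, 121 (x) x 33 (y) x 33 high; origin: centre of its underside
- creamcheese: loose foil-wrapped block, 95 (x) x 62 (y) x 34 high; origin: centre of its underside
- bowl: loose small white bowl, rim diameter 96, 45 high; origin: centre of its underside

How it is judged (in metres and radians):
On the way, in this order (a step that is already met when the one before it is completed fails the run):
1. the larger bin's release tab is pressed down (value of joint bigbin_tab above 0.1 rad).
2. its lid has sprung ajar by itself, the fingers not touching it (value of joint bigbin_lid above 0.35 rad and contact force between the fingers and bigbin_lid below 0.2 N), for 0.1 s.
At the end, for the whole second after the job is handed in: the larger bin's lid rests open beyond 1.68 rad of its 1.8, its tab has sprung back, the bin stands level within 40 mm of where it stood, the smaller bin is shut (under 0.05 rad) and it, the butter, the foil block and the bowl are within 30 mm of where they were (value of joint bigbin_lid above 1.68 rad and velocity of joint bigbin_lid below 0.1 rad/s and value of joint bigbin_tab below 0.08 rad and value of joint smallbin_lid below 0.05 rad and angle between bigbin's own z axis and vertical below 0.03 rad and distance of bigbin from where it was at the start of the episode below 0.04 m and linear speed of bigbin below 0.02 m/s and distance of each of smallbin, butter, creamcheese, bowl from where it was at the start of the episode below 0.03 m); the robot touches nothing.
It fails at once if the larger bin is lifted or tipped (height (world z) of bigbin above 0.015 m or angle between bigbin's own z axis and vertical above 0.15 rad).
It fails at once if the larger bin is shoved away from its place (over 60 mm) (distance of bigbin from where it was at the start of the episode above 0.06 m).
It fails at once if the smaller bin is opened, lifted or tipped (value of joint smallbin_lid above 0.15 rad or height (world z) of smallbin above 0.015 m or angle between smallbin's own z axis and vertical above 0.15 rad).
It fails at once if the butter, the foil block or the bowl is lifted or knocked away (height (world z) of any of butter, creamcheese, bowl above 0.02 m or distance of any of butter, creamcheese, bowl from where it was at the start of the episode above 0.05 m).
It also fails if it takes over 48 s, if anything falls off the work surface, if the arm or the gripper's body presses on something with over 40 N, if the wrist force passes 120 N, or if a joint passes its speed limit or range.

ROBOT

A 6-joint arm with a two-finger parallel gripper is mounted at the origin on the work surface. World frame = base frame: x ahead of the robot, y to its left, z up, the work surface at z = 0. Lengths are in m, angles in degrees, forces in N, time in s.
With the tool pointing down it reaches from about 0.325 to 0.925 m from the base axis. Payload 3.1 kg.
Tool frame: the origin (TCP) lies on the front face of the gripper's body, between the roots of the fingers; the fingertips stand 73 mm ahead of it and the grasp point (between the pads) lies arm.grip_point_offset ahead of it (arm.grip_point_offset is the distance from the TCP to the grasp point, in m); x points along the fingers, y is the direction in which the jaws open and shut, and the axes are right-handed (so a half turn about x gives the same grasp; the last joint's range is limited). The gripper opens to 85 mm and grips with 20 to 120 N. Pads are 22 mm wide; open, the fingers measure 114 mm over their backs; the gripper's body (76 mm by 85 mm) begins 54 mm behind the grasp point. The pads swing forward as they close: fully open they stand 13 mm farther back than shut.
Start: joints at [59.519, 12.427, 92.441, -0, 75.132, -6.429], TCP at [0.255, 0.571, 0.304] pointing down, gripper open.
Joint ranges: [-157.48, 157.48], [-44.54, 120.13], [17.64, 146.25], [-64.5, 244.5], [7.68, 150.69], [-147.95, 147.95]. Speed limits (degrees/s): [159.86, 159.86, 180, 180, 180, 180].

INTERFACE

Orientations are given as [roll, pitch, yaw] about the fixed x, y, z axes, in that order (R = Rz(yaw) Ry(pitch) Rx(roll)).
In Python, from rig import readout, viewer, job, arm gives the robot as it stands.
- The arm moves only by the tool servo_tool, never from a script. Its argument "moves" is a list of rows, each a list of 3 entries, a list of its own where there are three numbers: the turn, a rotation vector about the tool's x, y, z each as a share of 4 degrees, from -1 to 1, then the shift along the tool's x, y, z each as a share of 40 mm, from -1 to 1, then the opening in per cent of the stroke, from 0 (shut) to 100 (fully open). In form: [[[rx, ry, rz], [x, y, z], claw], ...]. A call has 1 to 20 rows; each row shifts and turns the commanded pose from where the row before left it, along the tool's axes as they then stand; what a row does not reach is not made up. A row lasts 1/8 s, in which the tool goes at most 62.5 mm and 10.7 degrees, less where a joint would pass 70% of its speed; a pose out of reach is approached as far as the arm can. A call with a number of a shift or a turn outside -1 to 1 is refused whole. A call with a gripper value outside its range is refused whole. The fingers move at their own pace and stop on an object; "grip_force" is the grip in N (left out, the last holds). Time passes only in rows, so rows that do not move let the fingers close. It gives the time, the measured TCP pose, the force and the opening at its end, in the units of the state.
- readout.get_state(): the state, without advancing time (a new reading comes with each control period).
- viewer.capture(name): name is "scene" or "top" or "wrist"; returns a dict with "image" (384x512x3 uint8, blue, green, red), "vertical_fov" (degrees; the focal length in pixels is half the picture's height over the tangent of half this angle, whatever the lens; pixels are square), "cx", "cy" (the principal point, pixels), "R" (3x3) and "t" (3): a world point X has camera coordinates R X + t; the wrist camera has in their place "T_tool_cam" (4x4, takes a point from camera to tool coordinates, whose origin is the TCP and whose axes are the tool frame's). Camera axes: x right, y down, z forward; pixel columns grow to the right and rows downward; lengths in m; the calibration is good to about 2 mm. A picture is of the moment at which its call begins: read the wrist's pose just before it. There is no depth.
- job.hand_in(): hands the job in, once; it reports no verdict.
The state is a dict: "time": time; "qpos": joint angles; "qvel": joint speeds; "effort": joint torques, N m; "tool_pos": TCP position; "ee_rot": TCP orientation; "force": force on the tool from outside, world axes, zero at the start; "moment": the same for the moment, N m; "grip_width": finger opening in m.
Only numpy, scipy, OpenCV 4.12 (cv2) and the standard library are available. Lean on these libraries where they do the work, as an engineer would, in place of code of your own. Each camera call takes 0.05 s, during which the arm holds its last target. There are 200 camera calls.

## Working session

There is one attempt and no reset: what is moved stays moved. The work goes in short steps, Python scripts to look and compute and a tool call to move; the robot and the scene stay as the last step left them, time stands still between calls to the robot, and variables do not carry over. Pictures are saved under pics/ and viewed, about 8 in all and at most 12, crops included, and the job is handed in when it is done.

Besides the shell and the picture viewer there is one more tool, called after ">>>" as name(argument=value, ...), one argument or row to a line, values as JSON. servo_tool: Moves the arm, as the interface text tells. Shift numbers are shares of 40 mm and turn numbers shares of 4 degrees, none past 1 either way. Its arguments: {"type":"object","properties":{"moves":{"type":"array","items":{"type":"array"}},"grip_force":{"type":"number"}},"required":["moves"]}

```bash
mkdir -p pics; ls; cat > h.py <<'E'
from rig import readout, viewer, job, arm
import numpy as np, cv2
def K(c):
    f=c["image"].shape[0]/2/np.tan(np.radians(c["vertical_fov"])/2); return f
def ray(c,u,v,z):
    f=K(c); d=np.array([(u-c["cx"])/f,(v-c["cy"])/f,1.]); R=np.array(c["R"]);t=np.array(c["t"])
    o=-R.T@t; w=R.T@d; return o+w*(z-o[2])/w[2]
def proj(c,X):
    p=np.array(c["R"])@np.array(X)+np.array(c["t"]); return np.array([c["cx"],c["cy"]])+K(c)*p[:2]/p[2]
E
python3 - <<'E'
from h import *
import pickle
s=readout.get_state(); print(s, arm.grip_point_offset)
for n in("top","scene"):
    c=viewer.capture(n); pickle.dump(c,open(n+".pkl","wb")); cv2.imwrite(f"pics/{n}0.png",c["image"])
    print(n,c["vertical_fov"],c["cx"],c["cy"],-np.array(c["R"]).T@np.array(c["t"]),np.array(c["R"]).round(3).tolist())
E
```

```text
pics
{'time': 0.0, 'qpos': array([ 5.95177480e+01,  1.24775212e+01,  9.25298575e+01, -5.23751625e-04,
        7.51318285e+01, -6.42821541e+00]), 'qvel': array([ 0.01336104, -0.04555025,  0.03160394, -0.00329029,  0.02897078,
        0.00496764]), 'effort': array([-1.60874697e-03, -3.96851850e+01, -3.03848577e+01, -5.21163165e-04,
        9.81106219e-03,  1.26972822e-05]), 'tool_pos': array([0.25439472, 0.57017175, 0.30254723]), 'ee_rot': array([ -96.21999969,   89.86079185, -120.27390124]), 'force': array([ 0.27408393, -0.07712395,  0.89635322]), 'moment': array([-0.00182457, -0.03170624,  0.00582549]), 'grip_width': 0.08527580464633093} 0.0539
top 51.162651344322356 251.496221728596 198.52908263570015 [0.41071709 0.01272273 1.44569345] [[0.012, -1.0, 0.017], [-0.997, -0.013, -0.078], [0.078, -0.016, -0.997]]
scene 53.31290064211984 245.3365530783371 195.98618171666007 [0.9006522  0.69864575 1.17926064] [[-0.871, 0.492, 0.007], [0.39, 0.7, -0.599], [-0.3, -0.518, -0.801]]
```

View pics/top0.png

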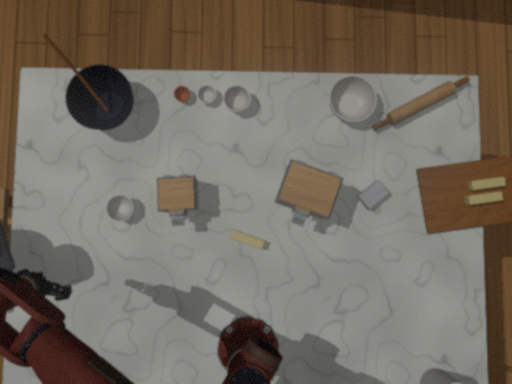

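View pics/scene0.png

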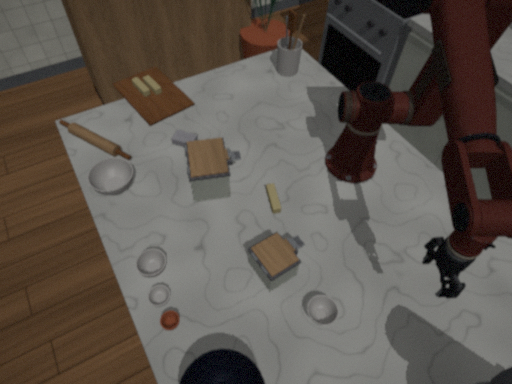

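Top view: big bin's lid is centred near (309,189), its tab near (301,215) and facing the robot. The small bin is at (177,194), butter (248,240), foil (374,194), small bowl (120,208).

```bash
python3 - <<'E'
from h import *
import pickle
c=pickle.load(open("top.pkl","rb")); im=c["image"]
hsv=cv2.cvtColor(im,cv2.COLOR_BGR2HSV)
m=cv2.inRange(hsv,(5,60,60),(25,255,255)); m[:150]=0;m[225:]=0;m[:,:260]=0;m[:,350:]=0
n,l,st,ce=cv2.connectedComponentsWithStats(m); i=1+np.argmax(st[1:,4]); print(st[i],ce[i])
cn=max(cv2.findContours(np.uint8(l==i),cv2.RETR_EXTERNAL,cv2.CHAIN_APPROX_NONE)[0],key=len)
r=cv2.minAreaRect(cn); b=cv2.boxPoints(r); print(b)
P=np.array([ray(c,u,v,.149)for u,v in b]); print(P.round(4), np.linalg.norm(np.diff(P[[0,1,2,3,0]],axis=0),axis=1), P.mean(0), ray(c,*ce[i],.149))
for k in range(4):
    d=P[(k+1)%4]-P[k]; print(np.degrees(np.arctan2(d[1],d[0])))
a=im[140:250,230:400]; cv2.imwrite("pics/crop.png",cv2.resize(a,None,fx=4.5,fy=4.5,interpolation=cv2.INTER_CUBIC))
s=pickle.load(open("scene.pkl","rb"));X=P.mean(0); print("scene proj",proj(s,X),[proj(s,p).round(1).tolist() for p in P])
E
```

```text
[ 279  162   62   55 2201] [309.74057247 189.09631985]
[[277.0511  201.10948]
 [291.82483 160.48174]
 [342.0876  178.75911]
 [327.31384 219.38686]]
[[ 0.505  -0.0909  0.149 ]
 [ 0.6389 -0.1383  0.149 ]
 [ 0.581  -0.3031  0.149 ]
 [ 0.4478 -0.2543  0.149 ]] [0.14212089 0.17469448 0.14192716 0.17320639] [ 0.54317298 -0.1966529   0.149     ] [ 0.54561641 -0.19716615  0.149     ]
-19.50159658166193
-109.34803341931311
159.89738284401017
70.71995216771718
scene proj [207.82321464 155.16021389] [[230.7, 170.6], [190.5, 175.7], [186.3, 140.5], [223.7, 136.4]]
```

View pics/crop.png

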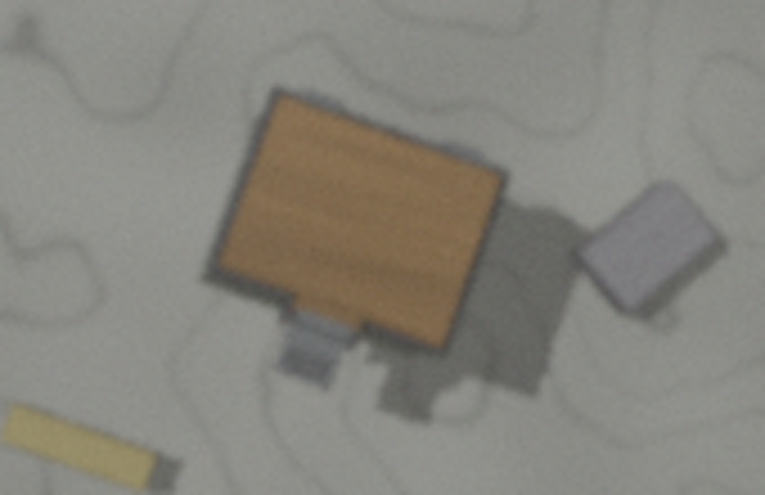

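```bash
python3 - <<'E'
from h import *
import pickle
from scipy.spatial.transform import Rotation as Ro
print([a for a in dir(arm) if a[0]!='_'])
c=pickle.load(open("top.pkl","rb"))
x=np.array([np.cos(np.radians(-19.8)),np.sin(np.radians(-19.8)),0]); y=np.array([-x[1],x[0],0])
for u,v in((298.9,220),(301,214)):
    p=ray(c,u,v,.134); o=np.array([.548,-.1983,.134]); print(p,(p-o)@x,(p-o)@y)
s=readout.get_state(); R=Ro.from_euler('xyz',s['ee_rot'],degrees=True); print(R.as_matrix().round(3), 'azimuth',np.degrees(np.arctan2(*s['tool_pos'][[1,0]])))
E
```

```text
['MotionError', 'grip_point_offset']
[ 0.44500803 -0.16410605  0.134     ] -0.10848595315457935 -0.0027148532609466386
[ 0.46474074 -0.17094473  0.134     ] -0.08760330725607748 -0.002465022201971401
[[-0.001  0.408  0.913]
 [-0.002  0.913 -0.408]
 [-1.    -0.002 -0.   ]] azimuth 65.95500708561207
```

>>> servo_tool(
  moves=[
    [[0,0,0],[0,-0.74,0.55],0],
    [[0,0,0],[0,-0.74,0.55],0],
    [[0,0,0],[0,-0.74,0.55],0],
    [[0,0,0],[0,-0.74,0.55],0],
    [[0,0,0],[0,-0.74,0.55],0],
    [[0,0,0],[0,-0.74,0.55],0],
    [[0,0,0],[0,-0.74,0.55],0],
    [[0,0,0],[0,-0.74,0.55],0],
    [[0,0,0],[0,-0.74,0.55],0],
    [[0,0,0],[0,-0.74,0.55],0],
    [[0,0,0],[0,-0.74,0.55],0],
    [[0,0,0],[0,-0.74,0.55],0],
    [[0,0,0],[0,-0.74,0.55],0],
    [[0,0,0],[0,-0.74,0.55],0],
    [[0,0,0],[0,-0.74,0.55],0],
    [[0,0,0],[0,-0.74,0.55],0],
    [[0,0,0],[0,-0.74,0.55],0],
    [[0,0,0],[0,-0.74,0.55],0],
    [[-0.5,0,0],[0,-0.74,0.55],0],
    [[-0.6,0,0],[0,-0.74,0.55],0],
  ],
)

```text
time: 2.6
tool_pos: [0.4163, -0.15, 0.3034]
ee_rot: [158.2, 90.0, 138.6]
force: [-0.3, 0.9, 0.1]
grip_width: 0.0
```

>>> servo_tool(
  moves=[
    [[0,-1,0],[0,0,0],0],
    [[0,-1,0],[0,0,0],0],
    [[0,-1,0],[0,0,0],0],
    [[0,-1,0],[0,0,0],0],
    [[0,-1,0],[0,0,0],0],
    [[0,-1,0],[0,0,0],0],
    [[0,-1,0],[0,0,0],0],
    [[0,-1,0],[0,0,0],0],
    [[0,0,0],[0,0,0],0],
    [[0,0,0],[0,0,0],0],
  ],
)

```text
time: 3.85
tool_pos: [0.4165, -0.1489, 0.3039]
ee_rot: [-0.0, 58.0, -19.7]
force: [-0.4, 0.2, 0.7]
grip_width: -0.0
```

```bash
cat >> h.py <<'E'
from scipy.spatial.transform import Rotation as Ro
xb=np.array([np.cos(np.radians(-19.8)),np.sin(np.radians(-19.8)),0]); yb=np.array([-xb[1],xb[0],0]); C=np.array([.546,-.199,0])
def where():
    s=readout.get_state(); R=Ro.from_euler('xyz',s['ee_rot'],degrees=True).as_matrix(); p=s['tool_pos']
    tip=p+.073*R[:,0]; q=tip-C
    print('t',s['time'],'tcp',p.round(4),'tip bin x,y,z mm',(1e3*np.array([q@xb,q@yb,q[2]])).round(1),'F',s['force'].round(2),'q',s['qpos'].round(1),s['grip_width'])
    print((np.array([xb,yb,[0,0,1]])@R).round(3)); return s,R,p
def togo(R,v): # bin-frame mm -> tool shares
    w=v[0]*xb+v[1]*yb+np.array([0,0,v[2]]); return (R.T@w/40).round(3)
E
python3 - <<'E'
from h import *
s,R,p=where()
for v in((1,0,0),(0,1,0),(0,0,1)): print(v,togo(R,v))
c=viewer.capture("wrist"); cv2.imwrite("pics/w1.png",c["image"])
E
```

```text
t 3.85 tcp [ 0.4165 -0.1489  0.3039] tip bin x,y,z mm [-100.2    3.4  242. ] F [-0.45  0.21  0.67] q [ -32.3  -28.2  132.2    9.4   45.1 -107.5] -3.63558039075547e-05
[[ 0.529 -0.003  0.848]
 [ 0.001  1.     0.002]
 [-0.848 -0.     0.529]]
(1, 0, 0) [ 0.013 -0.     0.021]
(0, 1, 0) [0.    0.025 0.   ]
(0, 0, 1) [-0.021 -0.     0.013]
```

View pics/w1.png

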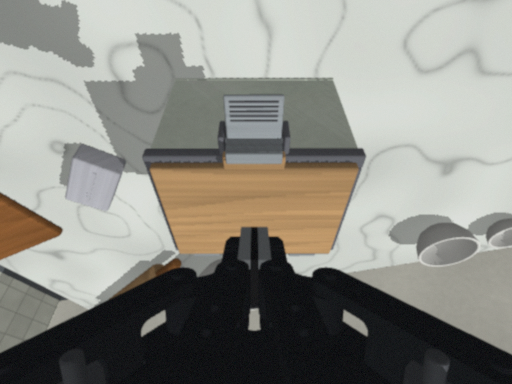

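Wrist view: paddle front edge from (225,96) to (284,95), catch around row 150, lid front edge at about row 165; fingertips at (255,232). I'll cast these to refine the bin pose.

```bash
python3 - <<'E'
from h import *
s,R,p=where()
c=viewer.capture("wrist"); T=np.array(c["T_tool_cam"]); f=K(c)
def wr(u,v,z):
    d=R@T[:3,:3]@np.array([(u-c["cx"])/f,(v-c["cy"])/f,1]); o=p+R@T[:3,3]; X=o+d*(z-o[2])/d[2]; q=X-C; return (1e3*np.array([q@xb,q@yb])).round(1)
for n,u,v,z in(("pad L",225,96,.134),("pad R",284,95,.134),("lid FL",153,166,.149),("lid FR",358,165,.149),("lid BL",178,255,.149),("lid BR",332,255,.149),("tongue back of catch",254,163,.1535)): print(n,wr(u,v,z))
E
```

```text
t 3.9 tcp [ 0.4167 -0.149   0.3042] tip bin x,y,z mm [-100.     3.3  242.2] F [-0.63  0.2   0.16] q [ -32.3  -28.1  132.1    9.4   45.1 -107.5] -0.0001959219157184853
[[ 0.53  -0.003  0.848]
 [ 0.001  1.     0.002]
 [-0.848 -0.     0.53 ]]
pad L [-121.3  -16.6]
pad R [-122.2   25.4]
lid FL [-67.3 -77.8]
lid FR [-68.9  88.3]
lid BL [ 72.2 -83.3]
lid BR [71.5 94.5]
tongue back of catch [-74.9   4.2]
```

>>> servo_tool(
  moves=[
    [[0,0,0],[0.37,0,-0.25],0],
    [[0,0,0],[0.37,0,-0.25],0],
    [[0,0,0],[0.37,0,-0.25],0],
    [[0,0,0],[0.37,0,-0.25],0],
    [[0,0,0],[0.37,0,-0.25],0],
    [[0,0,0],[0,0,0],0],
    [[0,0,0],[0,0,0],0],
  ],
)

```text
time: 4.82
tool_pos: [0.4141, -0.1481, 0.2155]
ee_rot: [-0.0, 57.9, -19.7]
force: [0.3, -1.1, 0.2]
grip_width: 0.0003
```

>>> servo_tool(
  moves=[
    [[0,0,0],[0.06,0,-0.04],0],
    [[0,0,0],[0.06,0,-0.04],0],
    [[0,0,0],[0.06,0,-0.04],0],
    [[0,0,0],[0.06,0,-0.04],0],
    [[0,0,0],[0.06,0,-0.04],0],
    [[0,0,0],[0,0,0],0],
  ],
)

```text
time: 5.58
tool_pos: [0.4131, -0.1477, 0.2001]
ee_rot: [0.0, 58.0, -19.7]
force: [0.1, -1.0, 0.8]
grip_width: -0.0001
```

```bash
python3 -c "
from h import *
where()"
```

```text
t 5.575 tcp [ 0.4131 -0.1477  0.2001] tip bin x,y,z mm [-103.8    3.4  138.1] F [ 0.08 -1.04  0.85] q [ -32.5  -19.   138.4   13.6   29.9 -112.8] -8.926794534807846e-05
[[ 0.53  -0.002  0.848]
 [ 0.001  1.     0.002]
 [-0.848  0.     0.53 ]]
```

>>> servo_tool(
  moves=[
    [[0,0,0],[0.06,0,-0.04],0],
    [[0,0,0],[0,0,0],0],
  ],
)

```text
time: 5.82
tool_pos: [0.4131, -0.1477, 0.1974]
ee_rot: [-0.0, 58.0, -19.7]
force: [-0.5, -0.0, 0.2]
grip_width: -0.0006
```

>>> servo_tool(
  moves=[
    [[0,0,0],[0.06,0,-0.04],0],
    [[0,0,0],[0,0,0],0],
  ],
)

```text
time: 6.08
tool_pos: [0.413, -0.1477, 0.1945]
ee_rot: [-0.0, 58.0, -19.7]
force: [-1.1, -0.2, 1.5]
grip_width: 0.0001
```

>>> servo_tool(
  moves=[
    [[0,0,0],[0.06,0,-0.04],0],
    [[0,0,0],[0,0,0],0],
  ],
)

```text
time: 6.32
tool_pos: [0.4129, -0.1477, 0.1916]
ee_rot: [-0.0, 58.0, -19.7]
force: [-0.8, 0.0, 1.6]
grip_width: -0.0001
```

```bash
python3 -c "
from h import *
where()
c=viewer.capture('wrist'); cv2.imwrite('pics/w2.png',c['image'])"
```

```text
t 6.325 tcp [ 0.4129 -0.1477  0.1916] tip bin x,y,z mm [-103.9    3.3  129.7] F [-0.81  0.03  1.56] q [ -32.5  -17.9  138.7   14.3   28.5 -113.5] -6.76117623562941e-05
[[ 0.53  -0.002  0.848]
 [ 0.001  1.     0.002]
 [-0.848 -0.     0.53 ]]
```

View pics/w2.png

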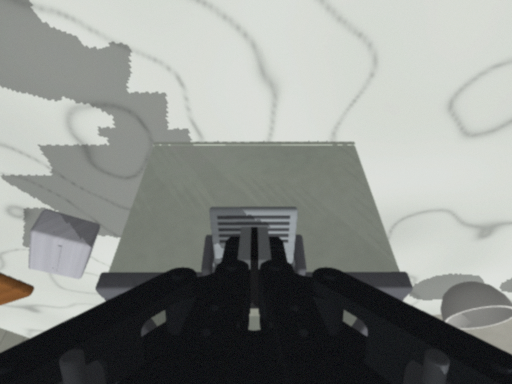

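Fingertips (255,230) are on the ribbed paddle (212–297, 208–240) with contact just starting, so I'll keep pressing.

>>> servo_tool(
  moves=[
    [[0,0,0],[0.06,0,-0.04],0],
    [[0,0,0],[0,0,0],0],
  ],
)

```text
time: 6.62
tool_pos: [0.4131, -0.1477, 0.1893]
ee_rot: [-0.0, 57.9, -19.7]
force: [-3.5, 1.6, 8.8]
grip_width: -0.0
```

>>> servo_tool(
  moves=[
    [[0,0,0],[0.06,0,-0.04],0],
    [[0,0,0],[0,0,0],0],
  ],
)

```text
time: 6.88
tool_pos: [0.4135, -0.1479, 0.1883]
ee_rot: [-0.1, 57.9, -19.6]
force: [-20.6, 7.6, 27.5]
grip_width: -0.0001
```

```bash
python3 -c "
from h import *
where()
c=viewer.capture('scene'); cv2.imwrite('pics/s2.png',cv2.resize(c['image'][100:230,140:310],None,fx=4,fy=4))"
```

```text
t 6.875 tcp [ 0.4135 -0.1479  0.1883] tip bin x,y,z mm [-103.2    3.3  126.4] F [-20.57   7.58  27.49] q [ -32.5  -17.4  138.8   14.7   27.9 -114.1] -5.6585503596756914e-05
[[ 0.531 -0.004  0.847]
 [ 0.002  1.     0.004]
 [-0.847 -0.001  0.531]]
```

View pics/s2.png

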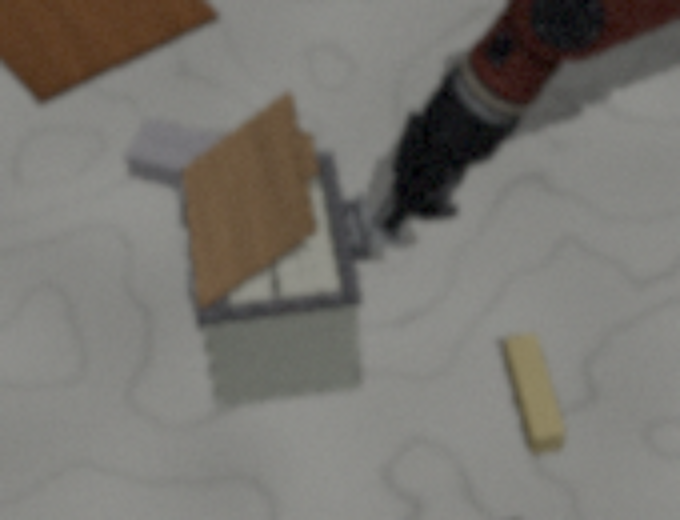

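The picture shows the lid ajar with the tab held down. Next I back off along the finger axis, then go to the front of the lip.

>>> servo_tool(
  moves=[
    [[0,0,0],[-0.2,0,0],0],
    [[0,0,0],[-0.25,0,0],0],
    [[0,0,0],[-0.35,0,0],0],
    [[0,0,0],[-0.35,0,0],0],
    [[0,0,0],[-0.35,0,0],0],
    [[0,0,0],[0,0,0],0],
    [[0,0,0],[-0.14,0,0.4],0],
    [[0,0,0],[-0.14,0,0.4],0],
    [[0,0,0],[-0.14,0,0.4],0],
    [[0,0,0],[-0.14,0,0.4],0],
    [[0,0,0],[-0.14,0,0.4],0],
    [[0,0,0],[0,0,0],0],
    [[0,0,0],[0,0,0],0],
  ],
)

```text
time: 8.55
tool_pos: [0.4323, -0.1544, 0.3022]
ee_rot: [0.0, 58.1, -19.6]
force: [-0.4, 0.8, 0.1]
grip_width: -0.0001
```

```bash
python3 -c "
from h import *
s,R,p=where()
c=viewer.capture('wrist'); cv2.imwrite('pics/w3.png',c['image'])
T=np.array(c['T_tool_cam'])
def pw(q):
    X=C+q[0]/1e3*xb+q[1]/1e3*yb+np.array([0,0,q[2]/1e3]); k=T[:3,:3].T@(R.T@(X-p)-T[:3,3]); return (np.array([c['cx'],c['cy']])+K(c)*k[:2]/k[2]).round(1)
print('lip predicted',pw((-49,-22,228)),pw((-49,28,228)))"
```

```text
t 8.55 tcp [ 0.4323 -0.1544  0.3022] tip bin x,y,z mm [-83.5   3.6 240.2] F [-0.43  0.78  0.1 ] q [ -31.7  -25.   130.4    9.2   43.6 -106.9] -7.320385674226873e-05
[[ 0.529 -0.003  0.849]
 [ 0.002  1.     0.002]
 [-0.849  0.     0.529]]
lip predicted [212.1 255.5] [290.9 255.6]
```

View pics/w3.png

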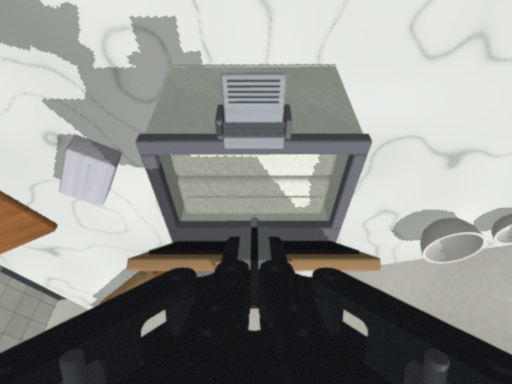

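Wrist view: lid front edge spans (128–380, 262), agreeing with the predicted lip at row 255. The tab is back up at (254,100), and the fingertips at row 232 are on the underside. Entering beneath the lip.

>>> servo_tool(
  moves=[
    [[0,0,0],[0.375,0,0],0],
    [[0,0,0],[0.375,0,0],0],
    [[0,0,0],[0.375,0,0],0],
    [[0,0,0],[0.375,0,0],0],
    [[0,0,0],[0,0,0.1],0],
    [[0,0,0],[0,0,0.1],0],
    [[0,0,0],[0,0,0.1],0],
    [[0,0,0],[0,0,0.1],0],
    [[0,0,0],[0,0,0],0],
  ],
)

```text
time: 9.72
tool_pos: [0.4757, -0.17, 0.2611]
ee_rot: [-0.0, 58.0, -19.7]
force: [-1.8, 0.3, -0.3]
grip_width: 0.0002
```

```bash
python3 -c "
from h import *
where()"
```

```text
t 9.725 tcp [ 0.4757 -0.17    0.2611] tip bin x,y,z mm [-37.2   3.6 199.2] F [-1.84  0.25 -0.31] q [ -30.2  -14.3  127.6    9.7   35.5 -106.9] 0.0002224359910172025
[[ 0.531 -0.003  0.848]
 [ 0.001  1.     0.002]
 [-0.848 -0.     0.531]]
```

>>> servo_tool(
  moves=[
    [[0,0,0],[-0.05,0,0.225],0],
    [[0,0,0],[-0.05,0,0.225],0],
    [[0,0,0],[-0.05,0,0.225],0],
    [[0,0,0],[-0.05,0,0.225],0],
    [[0,0,0],[-0.05,0,0.225],0],
    [[0,0,0],[0,0,0],0],
  ],
)

```text
time: 10.48
tool_pos: [0.5072, -0.1814, 0.294]
ee_rot: [-0.0, 57.9, -19.7]
force: [0.4, -0.9, -0.9]
grip_width: -0.0
```

>>> servo_tool(
  moves=[
    [[0,0,0],[0.02,0,0.17],0],
    [[0,0,0],[0.02,0,0.17],0],
    [[0,0,0],[0.02,0,0.17],0],
    [[0,0,0],[0.02,0,0.17],0],
    [[0,0,0],[0.02,0,0.17],0],
    [[0,0,0],[0,0,0],0],
  ],
)

```text
time: 11.22
tool_pos: [0.5361, -0.1917, 0.308]
ee_rot: [-0.0, 57.9, -19.7]
force: [-0.6, -0.3, 0.4]
grip_width: 0.0002
```

```bash
python3 -c "
from h import *
where()
c=viewer.capture('scene'); cv2.imwrite('pics/s3.png',cv2.resize(c['image'][80:210,120:290],None,fx=4,fy=4))"
```

```text
t 11.225 tcp [ 0.5361 -0.1917  0.308 ] tip bin x,y,z mm [ 27.    3.6 246.1] F [-0.58 -0.31  0.44] q [ -28.7   -8.4  117.4    7.5   39.5 -103.5] 0.0002146697136762283
[[ 0.531 -0.003  0.847]
 [ 0.001  1.     0.002]
 [-0.847 -0.     0.531]]
```

View pics/s3.png

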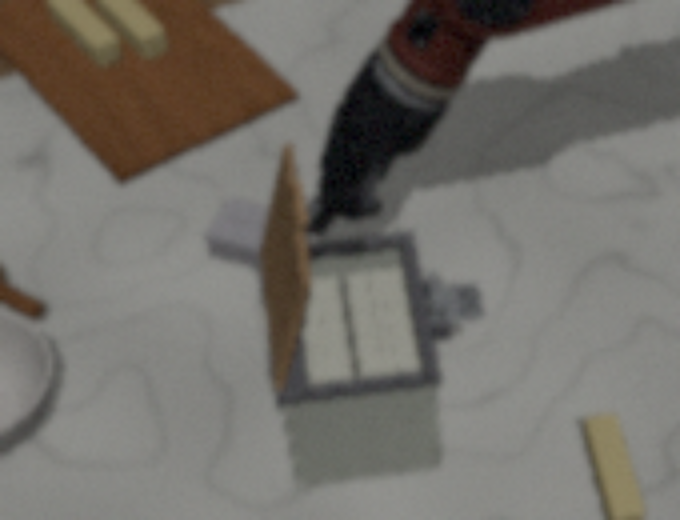

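Lid is nearly upright, with the fingers behind its underside. Pushing on to the stop.

>>> servo_tool(
  moves=[
    [[0,0,0],[0.065,0,0.14],0],
    [[0,0,0],[0.065,0,0.14],0],
    [[0,0,0],[0.065,0,0.14],0],
    [[0,0,0],[0.065,0,0.14],0],
    [[0,0,0],[0.065,0,0.14],0],
    [[0,0,0],[0,0,0],0],
  ],
)

```text
time: 12.02
tool_pos: [0.5648, -0.2019, 0.3114]
ee_rot: [-0.0, 58.0, -19.7]
force: [0.6, 0.0, 0.4]
grip_width: -0.0002
```

>>> servo_tool(
  moves=[
    [[0,0,0],[0.08,0,0.1],0],
    [[0,0,0],[0.08,0,0.1],0],
    [[0,0,0],[0.08,0,0.1],0],
    [[0,0,0],[0.08,0,0.1],0],
    [[0,0,0],[0,0,0],0],
    [[0,0,0],[0,0,0],0],
  ],
)

```text
time: 12.78
tool_pos: [0.5835, -0.2085, 0.3087]
ee_rot: [-0.0, 58.0, -19.6]
force: [1.0, 0.2, 0.0]
grip_width: -0.0003
```

```bash
python3 -c "
from h import *
where()
c=viewer.capture('scene'); cv2.imwrite('pics/s4.png',cv2.resize(c['image'][80:210,120:290],None,fx=4,fy=4))"
```

```text
t 12.775 tcp [ 0.5835 -0.2085  0.3087] tip bin x,y,z mm [ 77.1   3.9 246.8] F [0.99 0.2  0.01] q [ -27.8   -1.7  111.2    6.8   39.1 -102.2] -0.00026274639308945384
[[ 0.53  -0.003  0.848]
 [ 0.001  1.     0.002]
 [-0.848 -0.     0.53 ]]
```

View pics/s4.png

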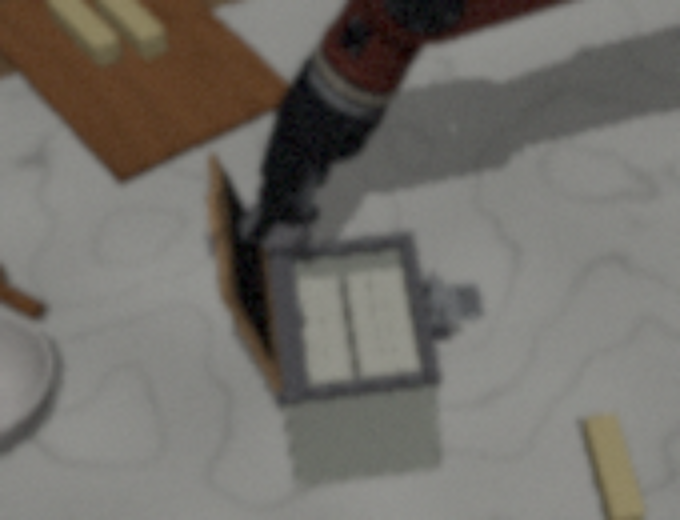

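The lid is past vertical and looks as if it is on its stop. Withdrawing forward and up, then checking.

>>> servo_tool(
  moves=[
    [[0,0,0],[-0.13,0,-0.2],0],
    [[0,0,0],[-0.26,0,-0.4],0],
    [[0,0,0],[-0.26,0,-0.4],0],
    [[0,0,0],[-0.26,0,-0.4],0],
    [[0,0,0],[-0.5,0,0],0],
    [[0,0,0],[-0.5,0,0],0],
    [[0,0,0],[-0.7,0,-0.2],0],
    [[0,0,0],[-0.7,0,-0.2],0],
    [[0,0,0],[-0.7,0,-0.2],0],
    [[0,0,0],[0,0,0],0],
    [[0,0,0],[0,0,0],0],
  ],
)

```text
time: 14.2
tool_pos: [0.4394, -0.157, 0.4018]
ee_rot: [0.0, 58.0, -19.7]
force: [0.1, -0.7, -0.2]
grip_width: -0.0003
```

```bash
python3 - <<'E'
from h import *
import pickle
where()
c=viewer.capture('scene'); t=viewer.capture('top')
a=c['image'][80:210,120:290]; b=t['image'][140:250,230:400]
im=np.vstack([cv2.resize(a,(680,300*680//680+0)) if 0 else cv2.resize(a,(425,325)),cv2.resize(b,(425,275))])
cv2.imwrite('pics/f.png',im)
Hm=C+.0675*xb+.004*yb
for th in(1.6,1.7,1.8):
    for y in(-.085,.085):
        for zz in (0,.009):
            P=C+xb*(.0675-.134*np.cos(th)+zz*np.sin(th))+yb*(y+.003)+np.array([0,0,.14+.134*np.sin(th)+zz*np.cos(th)])
            p=proj(c,P);q=proj(t,P); print(th,y,zz,'scene crop',((p-[120,80])*2.5).round(),'top crop',((q-[230,140])*2.5+[0,325]).round())
o=pickle.load(open('top.pkl','rb'))['image']; d=cv2.absdiff(o,t['image']).max(2)
for n,(u,v) in dict(small=(177,194),butter=(248,240),foil=(374,194),bowl=(120,208)).items(): print(n,d[v-22:v+22,u-22:u+22].mean().round(1),d[v-22:v+22,u-22:u+22].max())
E
```

```text
t 14.2 tcp [ 0.4394 -0.157   0.4018] tip bin x,y,z mm [-75.9   3.5 339.8] F [ 0.11 -0.65 -0.23] q [ -31.4  -28.4  122.     7.6   55.3 -104.3] -0.0003446544841162339
[[ 0.53  -0.003  0.848]
 [ 0.001  1.     0.002]
 [-0.848  0.     0.53 ]]
1.6 -0.085 0 scene crop [153.  90.] top crop [303. 405.]
1.6 -0.085 0.009 scene crop [147.  91.] top crop [306. 398.]
1.6 0.085 0 scene crop [162. 177.] top crop [169. 355.]
1.6 0.085 0.009 scene crop [155. 178.] top crop [171. 348.]
1.7 -0.085 0 scene crop [144.  91.] top crop [307. 394.]
1.7 -0.085 0.009 scene crop [138.  93.] top crop [309. 388.]
1.7 0.085 0 scene crop [152. 179.] top crop [172. 344.]
1.7 0.085 0.009 scene crop [145. 181.] top crop [175. 338.]
1.8 -0.085 0 scene crop [135.  94.] top crop [310. 384.]
1.8 -0.085 0.009 scene crop [128.  96.] top crop [312. 378.]
1.8 0.085 0 scene crop [142. 182.] top crop [176. 335.]
1.8 0.085 0.009 scene crop [136. 184.] top crop [178. 328.]
small 10.3 17
butter 11.1 16
foil 12.2 36
bowl 11.1 17
```

View pics/f.png

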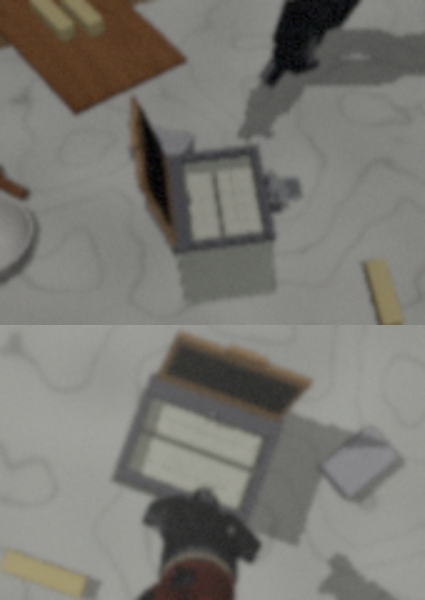

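The lid's far corners are at (180,335) and (312,380) in the top crop. That matches the 1.8 rad prediction, so I'm handing in.

```bash
python3 -c "
from h import *
print(job.hand_in())"
```

```text
the job is handed in; nothing more can be done
None
```

The larger bin's lid is fully open against its stop, and I handed the job in at about 14 s. The hand-in reports no verdict, so the result below rests on my own checks.

**What I did:** I pressed the release tab with the shut fingers tilted 32°. The lid sprang ajar by itself. I then pushed it up and back from under its lip and drew the arm clear.

**Last checks:**
- **Lid:** its far corners in the final top view match the predicted positions for 1.8 rad within a few pixels of the enlarged crop. At 1.7 rad they would be about 10 off.
- **Tab:** it had sprung back in the wrist view taken after the press.
- **Bin:** it looks upright and unmoved in the last pictures; I did not re-measure its pose.
- **Other items:** the small bin, butter and bowl show only image noise compared with the first top view. The foil block shows a slightly larger difference, which I put down to the lid's shadow and did not measure further.
- **Arm:** it touches nothing, with a force reading under 1 N.

**Disagreements:**
- The wrist and top cameras differed by about 4 to 7 mm on the bin's sideways position. I pressed at the wrist camera's value.
- At the end of the press the reading peaked at about 35 N (27 N of it downward), against the 3 to 6 N release force given. The fingers wedged on the tab for a moment, but no wrist limit was reached.

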